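# Close the pump outlet with a two-arm cam cap

### The job

Get the pump ready for its leak test: take the two-armed cap standing on the bench, push it fully home on the pump's grooved outlet while both of its arms are still open (its seal is stiff and has to be pressed in firmly until the cap bottoms), then swing one cam arm down all the way and after it the other, and let go. Leave the spanner, the screw cap, the bottle and the bowl where they are.

Things in the scene. Friction and masses are not known exactly. Their poses are not given: they have to be found in the camera images.
- port (a point): Centre of the flat top rim of the grooved outlet, 120 mm above the bench. z up; x and y as for the pump. From the rim down: 6 mm chamfer (radius 21 to 26 mm), lip of radius 26 mm to 20 mm below the rim, groove of radius 20 mm to 44 mm below, foot of radius 26 mm down to the casing's top 60 mm below. Only the seal plunger stands higher.
- seal (a joint): Black rubber seal plunger, 26 mm across, in the middle of the outlet's rim, in m: 0 = 14 mm proud of the rim, 0.014 = level with it. Stiff: it moves only when pushed with more than 9 N and stays where it is left. The cap's weight does not push it in: the cap lands on it up to 14 mm short of home.
- cap_grip (a point): Centre (half-way up) of the grip bar on the cap: 18 mm thick along the cap's x, 52 mm long along its y, 36 mm tall. The roof is 18 mm below this point, the mouth 80 mm below. Axes as for the cap.
- cap_mouth (a point): Centre of the cap's mouth, on its axis, 80 mm below the centre of the grip bar; same axes. It is 54 mm below the outlet's rim when the cap is fully home.
- cam_a (a joint): Arm A, rad: 0 = straight out (the cap's +y), negative = raised (to -0.85), 1.57 = fully down. Hinge along the cap's x, 39 mm from its axis, 29 mm above the mouth. Bar 66 mm long from the hinge, 14 mm wide (last 24 mm: 24 wide), 8 mm thick. About 2.5 N at the end moves it; it stays where left. Its cam runs in under the outlet's lip; if the cap is short of home it jams or drags the cap on crooked.
- cam_b (a joint): Arm B of the cap, the same on its other side (straight out = the cap's -y).
- cam_a_pad (a point): Middle of the widened end of arm A, 54 mm from its hinge, half-way through its thickness.
- cam_b_pad (a point): The same point of arm B.
- spanner: Bystander: a loose steel spanner 170 mm long lying on the bench, about 10 mm high; origin near its middle, x along it.
- screw_cap: Bystander: a plain aluminium screw cap without arms, 64 mm across, 24 mm tall; origin at the centre of its underside.
- spray: Bystander: a translucent grey bottle with white top, 56 mm across, 150 mm tall; origin at the centre of its underside.
- bowl: Bystander: a blue bowl 120 mm across, 50 mm tall; origin at the centre of its underside.
- plain_casing: Bystander bolted to the bench at the back: a grey casing 80 x 80 mm with a plain flanged outlet without groove, 78 mm tall in all; not to be used. Origin at the centre of its underside.
- cap: Loose aluminium cap with two brass cam arms: a cup open downward, standing on its mouth, 68 mm across, 62 mm tall, with a grip bar on its flat roof. Origin at the centre of the mouth, z up along its axis, y towards arm A. Bore 54.4 mm across, 54 mm deep, mouth widened to 59 mm. About 0.46 kg. Fully home, the inside of its roof rests on the outlet's rim.
- pump: Grey pump casing bolted to the bench, grooved outlet upright on top; origin on the bench right below the outlet. x along the pump (finned motor towards -x, inlet flange +x), y across its narrow width (56 mm). The cap's arms can hang down only over the two narrow sides, so the cap's y axis must lie along this y axis, either way round.
Things that resemble listed ones, but are neither listed nor needed, are in the scene too. What is shaped like the cap but purple or turquoise is not meant.

How it is judged:
By the outcome, as a careful person would: the job done as asked, in the order asked, and still so for the second after the job is handed in, with the robot touching nothing.
It also fails if it takes over 72 s, if anything falls off the work surface, if the arm or the gripper's body presses on something with over 40 N, if the wrist force passes 120 N, or if a joint passes its speed limit or range.

### The arm

A 6-joint arm with a two-finger parallel gripper is mounted at the origin on the work surface. World frame = base frame: x ahead of the robot, y to its left, z up, the work surface at z = 0. Lengths are in m, angles in degrees, forces in N, time in s.
With the tool pointing down it reaches from about 0.25 to 0.725 m from the base axis. Payload 4 kg.
Tool frame: the origin (TCP) lies on the centre line of the jaws, within the pads' length; the fingertips stand 22 mm ahead of it and the grasp point (between the pads) lies 3 mm ahead of it (tip_extent is the distance from the TCP to the fingertips, in m); x points along the fingers, y is the direction in which the jaws open and shut, and the axes are right-handed (so a half turn about x gives the same grasp; the last joint's range is limited). The gripper opens to 85 mm and grips with 20 to 120 N. Pads are 22 mm wide; open, the fingers measure 114 mm over their backs; the gripper's body (76 mm by 85 mm) begins 54 mm behind the grasp point. The pads swing forward as they close: fully open they stand 13 mm farther back than shut.
Start: joints at [67.724, 13.785, 0.286, 76.501, 0, 90], TCP at [0.19, 0.463, 0.253] pointing down, gripper open.
Joint ranges: [-155.79, 155.79], [-60.16, 107.12], [-62.33, 73.08], [-114, 123.19], [-81.49, 82.49], [-180, 180]. Speed limits (degrees/s): [159.86, 159.86, 180, 180, 180, 180].

### API

Orientations are given as a 3x3 rotation matrix whose columns are the frame's x, y, z axes.
In Python, from workcell import * gives the robot as it stands.
- The arm moves only by the tool carry_out, never from a script. Its argument "motion" is one flat list of numbers, 7 for each row, row after row: the turn, a rotation vector about the world's x, y, z in degrees, then the shift along the world's x, y, z in cm, then the opening, from -1 (shut) to 1 (fully open). A call has 1 to 12 rows; each row is the pose to reach, as a shift and turn from the pose commanded when the call began; what a row does not reach only later rows make up. A row lasts 1/8 s, in which the tool goes at most 62.5 mm and 10.7 degrees, less where a joint would pass 70% of its speed; a pose out of reach is approached as far as the arm can. A call with a gripper value outside its range is refused whole. The fingers move at their own pace and stop on an object; the grip force is fixed at half the most. Time passes only in rows, so rows that repeat a pose let the fingers close. It gives the time, the measured TCP pose, the force and the opening at its end, in the units of the state.
- get_state(): the state, without advancing time (a new reading comes with each control period).
- grab_frame(name): name is "scene" or "top"; returns (picture, depth): 384x512x3 uint8, red, green, blue; 384x512 float32, m along the optical axis (not along the pixel's ray), 0 where there is no reading.
- calibration(name): a dict with "mtx" (3x3 intrinsics, pixels), "world_from_camera" (4x4, takes a point from camera to world coordinates). Camera axes: x right, y up, looking along -z (the intrinsics and any distortion apply to the point x, -y, -z); pixel columns grow to the right and rows downward; lengths in m; the calibration is good to about 2 mm. A picture is of the moment at which its call begins. calibration takes no time and is no camera call.
- finish_job(): hands the job in, once; it reports no verdict.
The state is a dict: "time_s": time; "qpos": joint angles; "joint_vel": joint speeds; "tau": joint torques, N m; "eef_pos": TCP position; "orientation": TCP orientation; "wrist_force": force on the tool from outside, world axes, zero at the start; "torque": the same for the moment, N m; "gripper_width": finger opening in m.
Only numpy, scipy, OpenCV 4.12 (cv2) and the standard library are available. Lean on these libraries where they do the work, as an engineer would, in place of code of your own. Each camera call takes 0.05 s, during which the arm holds its last target.

## Working session

There is one attempt and no reset: what is moved stays moved. The work goes in short steps, Python scripts to look and compute and a tool call to move; the robot and the scene stay as the last step left them, time stands still between calls to the robot, and variables do not carry over. Pictures are saved under pics/ and viewed, and the job is handed in when it is done.

Besides the shell and the picture viewer there is one more tool, called in YAML: its name, and indented under it one key for each argument. carry_out: Moves the arm, as the interface text tells. Its arguments: {"type":"object","properties":{"motion":{"type":"array"}},"required":["motion"]}

```bash
mkdir -p pics; ls; python3 - <<'E'
from workcell import *
import cv2,numpy as np
print(get_state())
for n in("scene","top"):
    p,d=grab_frame(n); np.savez(f"{n}0.npz",p=p,d=d)
    cv2.imwrite(f"pics/{n}0.png",cv2.resize(p[:,:,::-1],(800,600),interpolation=cv2.INTER_CUBIC))
    print(n,calibration(n))
E
```

```text
pics
{'time_s': 0.0, 'qpos': array([6.77233795e+01, 1.38328509e+01, 2.12110479e-01, 7.65013532e+01,
       3.01312548e-03, 8.99988925e+01]), 'joint_vel': array([-0.00831492,  0.00690856, -0.07314526,  0.01217897, -0.03102119,
       -0.07625365]), 'tau': array([-4.18655770e-05, -3.72315466e+01,  2.52409798e+01,  1.72022008e-02,
       -2.53272168e-05, -8.38358343e-07]), 'eef_pos': array([0.18929937, 0.4621356 , 0.25239655]), 'orientation': array([[-8.56455235e-04,  3.79059850e-01,  9.25371761e-01],
       [-1.95195481e-03,  9.25369704e-01, -3.79060814e-01],
       [-9.99997728e-01, -2.13093248e-03, -5.26300294e-05]]), 'wrist_force': array([ 0.48386785,  1.07789166, -0.39865103]), 'torque': array([-0.05672621,  0.01139984,  0.00011177]), 'gripper_width': 0.08549450738759642}
scene {'mtx': array([[392.29118102,   0.        , 257.70088638],
       [  0.        , 392.29118102, 186.70771606],
       [  0.        ,   0.        ,   1.        ]]), 'world_from_camera': array([[ 0.76444079, -0.37673031,  0.5231678 ,  0.99601961],
       [ 0.64437677,  0.42103336, -0.6383647 , -0.60032655],
       [ 0.02022024,  0.8251092 ,  0.56461133,  0.65608497],
       [ 0.        ,  0.        ,  0.        ,  1.        ]])}
top {'mtx': array([[349.4095571 ,   0.        , 257.22996298],
       [  0.        , 349.4095571 , 196.41507077],
       [  0.        ,   0.        ,   1.        ]]), 'world_from_camera': array([[-0.01677861,  0.9950357 , -0.09809405,  0.36101492],
       [-0.9995823 , -0.01900193, -0.02177502,  0.0169806 ],
       [-0.0235309 ,  0.09768772,  0.9949389 ,  1.07290561],
       [ 0.        ,  0.        ,  0.        ,  1.        ]])}
```

View pics/scene0.png

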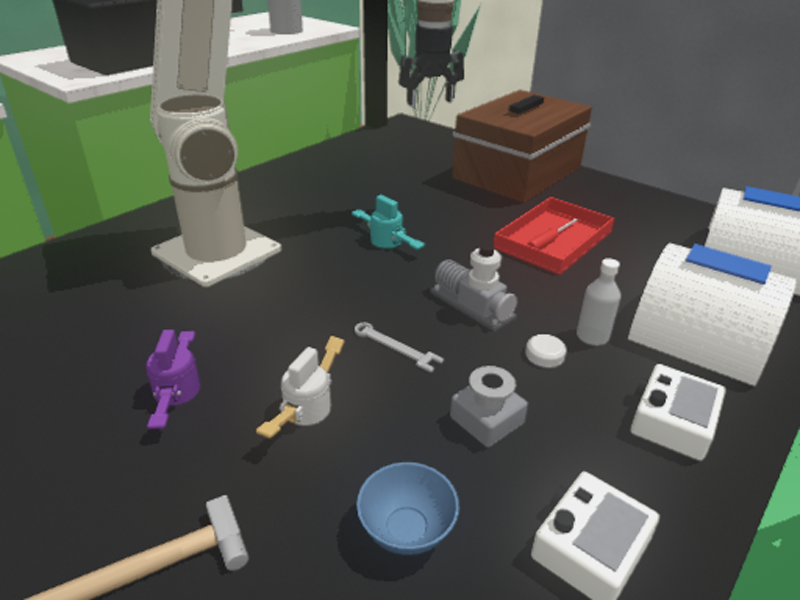

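View pics/top0.png

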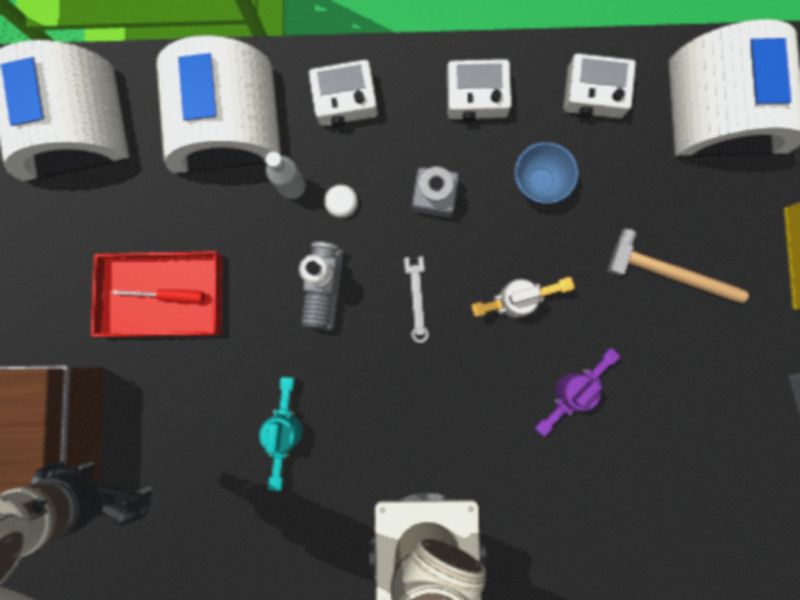

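Candidates shaped like the cap:
- purple: scene (172,375), top (578,393)
- turquoise: scene (387,225), top (280,435)
- aluminium with brass arms: scene (305,390), top (522,298)

Only the aluminium one with brass arms fits the description. The outlet with the black plunger is at scene (486,262), top (314,268). The plain casing at scene (490,400) has no groove. I'll confirm in a crop and measure.

```bash
cat > h.py <<'E'
import numpy as np,cv2
from workcell import *
def cloud(n,d):
    c=calibration(n);K=c["mtx"];T=c["world_from_camera"]
    v,u=np.mgrid[:d.shape[0],:d.shape[1]]
    P=np.stack([(u-K[0,2])/K[0,0]*d,-(v-K[1,2])/K[1,1]*d,-d],-1)
    return P@T[:3,:3].T+T[:3,3]
def ray(n,u,v,z):
    c=calibration(n);K=c["mtx"];T=c["world_from_camera"]
    r=T[:3,:3]@np.array([(u-K[0,2])/K[0,0],-(v-K[1,2])/K[1,1],-1]);o=T[:3,3]
    return o+r*(z-o[2])/r[2]
def proj(n,p):
    c=calibration(n);K=c["mtx"];T=c["world_from_camera"]
    q=T[:3,:3].T@(np.asarray(p)-T[:3,3]);return K[0,0]*q[0]/-q[2]+K[0,2],K[1,1]*-q[1]/-q[2]+K[1,2]
E
python3 - <<'E'
from h import *
out=[]
for n,bs in(("scene",[(150,205,90,90),(270,150,90,90)]),("top",[(290,165,90,60),(180,145,60,75)])):
    f=np.load(n+"0.npz");p=f["p"]
    for (x,y,w,h) in bs: out.append(cv2.resize(p[y:y+h,x:x+w,::-1],(400,300),interpolation=cv2.INTER_CUBIC))
cv2.imwrite("pics/crop0.png",np.vstack([np.hstack(out[:2]),np.hstack(out[2:])]))
for n in("scene","top"):
    f=np.load(n+"0.npz");p=f["p"].astype(int);d=f["d"];C=cloud(n,d)
    hsv=cv2.cvtColor(f["p"],cv2.COLOR_RGB2HSV)
    br=(hsv[...,0]>12)&(hsv[...,0]<28)&(hsv[...,1]>100)&(hsv[...,2]>90)
    reg=np.zeros(br.shape,bool)
    if n=="scene": reg[205:285,155:230]=1
    else: reg[170:210,295:375]=1
    m=br&reg
    nn,l,s,c=cv2.connectedComponentsWithStats(m.astype(np.uint8))
    for i in range(1,nn):
        if s[i,4]>8: print(n,"brass",s[i],c[i],C[l==i].mean(0), np.percentile(C[l==i],[5,95],axis=0).round(3).tolist())
    # bar top
    for nm,xr,yr,zr in(("bar",(.2,.5),(-.3,-.1),(.085,.12)),("cap roof",(.2,.5),(-.3,-.1),(.055,.07)),("rim",(.25,.5),(.05,.25),(.108,.126)),("plunger",(.25,.5),(.05,.25),(.127,.16))):
        k=(C[...,0]>xr[0])&(C[...,0]<xr[1])&(C[...,1]>yr[0])&(C[...,1]<yr[1])&(C[...,2]>zr[0])&(C[...,2]<zr[1])&(d>0)
        if k.sum()>3: 
            r=cv2.minAreaRect((C[k][:,:2]*1000).astype(np.float32))
            print(n,nm,k.sum(),C[k].mean(0).round(4),np.percentile(C[k][:,2],[5,50,95]).round(4),r, np.argwhere(k).min(0),np.argwhere(k).max(0))
E
```

```text
scene brass [205 215  15  23 167] [211.86227545 224.43712575] [ 0.45766626 -0.11203463  0.05231569] [[0.444, -0.134, 0.038], [0.468, -0.095, 0.066]]
scene brass [164 259  25  21 233] [177.         270.00429185] [ 0.49699828 -0.25386437  0.03776981] [[0.482, -0.283, 0.016], [0.511, -0.223, 0.047]]
scene bar 309 [ 0.4121 -0.225   0.0941] [0.0862 0.0952 0.0977] ((387.53948974609375, -233.91522216796875), (232.10887145996094, 52.313201904296875), 28.243228912353516) [211 100] [240 202]
scene cap roof 526 [ 0.4183 -0.2128  0.0608] [0.0558 0.0605 0.0679] ((397.79876708984375, -228.20860290527344), (278.6855163574219, 115.9103775024414), 45.060604095458984) [215  97] [253 218]
top brass [346 177  22  13 171] [357.12865497 183.14035088] [ 0.49775009 -0.25905264  0.03215107] [[0.486, -0.286, -0.002], [0.516, -0.228, 0.049]]
top brass [301 192  21  11 148] [310.25       196.37837838] [ 0.45918479 -0.11634755  0.04836275] [[0.445, -0.146, -0.001], [0.474, -0.094, 0.067]]
top bar 244 [ 0.3849 -0.2336  0.096 ] [0.0907 0.0964 0.0997] ((386.9515075683594, -234.90098571777344), (233.85755920410156, 50.855709075927734), 30.153690338134766) [184 327] [260 381]
top cap roof 493 [ 0.3953 -0.217   0.0606] [0.056  0.0606 0.0646] ((392.9167175292969, -228.4241943359375), (278.2751159667969, 112.67253875732422), 43.674530029296875) [182 306] [262 378]
```

View pics/crop0.png

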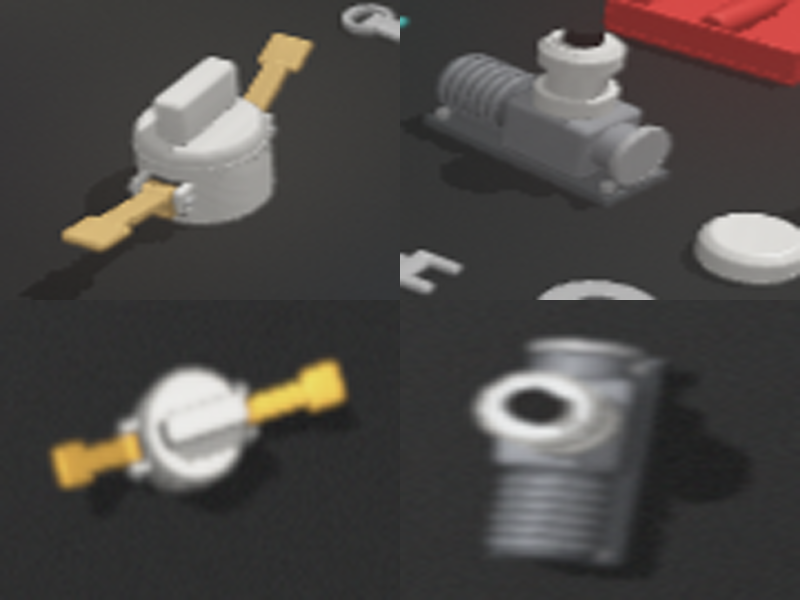

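```bash
python3 - <<'E'
from h import *
for n in("scene","top"):
    f=np.load(n+"0.npz");d=f["d"];C=cloud(n,d)
    a=(209,203) if n=="top" else (0,0)
    if n=="top": print("pump px",C[171,200],C[168,212],C[171,206])
    else: print("pump px",C[168,311],C[164,311])
    hsv=cv2.cvtColor(f["p"],cv2.COLOR_RGB2HSV); white=hsv[...,1]<60
    for nm,xr,yr,zr in(("bar",(.4,.56),(-.25,-.12),(.09,.105)),("caproof",(.4,.56),(-.25,-.12),(.057,.066)),("rim",(.35,.65),(.12,.4),(.108,.124)),("plunger",(.35,.65),(.12,.4),(.128,.16)),("casing",(.35,.65),(.1,.35),(.055,.064)),("foot",(.35,.65),(.1,.35),(.002,.05))):
        k=(C[...,0]>xr[0])&(C[...,0]<xr[1])&(C[...,1]>yr[0])&(C[...,1]<yr[1])&(C[...,2]>zr[0])&(C[...,2]<zr[1])&(d>0)
        nn,l,s,c=cv2.connectedComponentsWithStats(k.astype(np.uint8),connectivity=8)
        for i in range(1,nn):
          if s[i,4]>12:
            Q=C[l==i]
            r=cv2.minAreaRect((Q[:,:2]*1000).astype(np.float32))
            w=np.linalg.eigh(np.cov(Q[:,:2].T))[1][:,1]
            print(n,nm,s[i].tolist(),c[i].round(1),Q.mean(0).round(4),"pca",np.degrees(np.arctan2(w[1],w[0])).round(1),np.round(r[0],1),np.round(r[1],1),round(r[2],1))
E
```

```text
pump px [0.54193719 0.17434479 0.11348116] [0.53680288 0.18075092 0.12088303]
scene bar [184, 222, 19, 18, 160] [193.1 230.2] [ 0.4794 -0.187   0.0953] pca 104.1 [ 476.9 -185.4] [19.7 51.3] 15.0
scene caproof [180, 234, 30, 19, 271] [196.1 244.5] [ 0.488  -0.1895  0.0604] pca 61.4 [ 483.2 -189.1] [64.1 49.3] 51.5
scene rim [301, 159, 19, 12, 154] [310.2 165. ] [0.5339 0.1821 0.1161] pca -148.5 [531.2 185.2] [49.2 43.1] 31.2
scene plunger [307, 155, 9, 7, 47] [311.1 158. ] [0.5288 0.1912 0.1316] pca 139.4 [527.3 191.6] [23.2 28.3] 78.3
scene casing [281, 166, 48, 28, 291] [302.5 179.1] [0.5101 0.1877 0.0585] pca 171.3 [508.6 188.6] [ 54.6 160.3] 89.2
scene foot [275, 171, 56, 40, 841] [302.3 192.7] [0.5222 0.174  0.0248] pca 178.4 [506.1 179.1] [173.4  60. ] 4.8
pump px [0.5265724  0.19295277 0.13244443] [0.54749484 0.17097531 0.06020438] [0.52787542 0.17807107 0.12307339]
top bar [327, 184, 19, 10, 118] [335.9 188.3] [ 0.4758 -0.1824  0.0964] pca 104.7 [ 476.4 -183.6] [17.9 52. ] 14.9
top caproof [323, 179, 23, 22, 250] [333.2 190.1] [ 0.4749 -0.1815  0.0608] pca -161.7 [ 476.4 -183.8] [62.9 62.9] 73.7
top rim [192, 163, 19, 19, 206] [201.4 172.3] [0.5254 0.192  0.1175] pca 170.4 [527.2 193.5] [50.8 50.2] 62.0
top plunger [196, 167, 9, 9, 69] [199.9 170.9] [0.5269 0.1932 0.1325] pca 60.1 [526.6 193. ] [22.7 22.3] 2.9
top casing [195, 155, 20, 55, 388] [204.  186.5] [0.4936 0.1951 0.0587] pca 168.7 [507.9 195.4] [ 52.6 160.2] 74.9
top foot [169, 144, 5, 8, 13] [170.8 146.8] [0.6281 0.3094 0.0026] pca 164.6 [626.1 309. ] [12.7 22.3] 88.5
top foot [198, 156, 6, 7, 20] [200.8 159.7] [0.579  0.2094 0.0318] pca 53.4 [579.3 210. ] [26.3 12.4] 44.1
top foot [205, 157, 16, 54, 269] [213.3 185.4] [0.5009 0.1729 0.0226] pca 172.6 [504.2 175. ] [ 29.4 159.8] 81.1
```

```bash
python3 - <<'E'
from h import *
f=np.load("top0.npz");p=f["p"][145:220,180:235,::-1];a=cv2.resize(p,None,fx=8,fy=8,interpolation=cv2.INTER_CUBIC)
f=np.load("scene0.npz");p=f["p"][150:212,270:340,::-1];b=cv2.resize(p,None,fx=5,fy=5,interpolation=cv2.INTER_CUBIC)
im=np.zeros((600,800,3),np.uint8);im[:600,:440]=a;im[:310,440:790]=b;im=np.clip(im.astype(int)*1.6,0,255).astype(np.uint8)
cv2.imwrite("pics/pump.png",im)
E
```

```text
(no output)
```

View pics/pump.png

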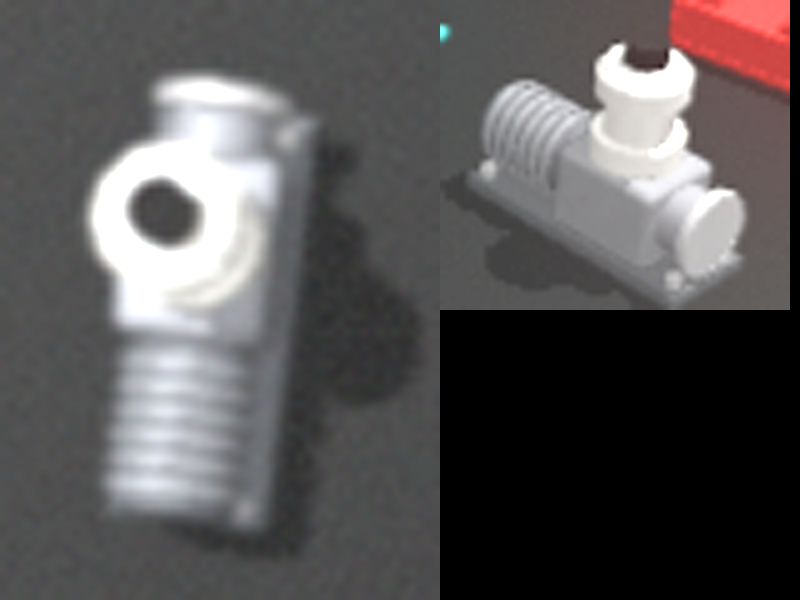

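```bash
python3 - <<'E'
from h import *
def T(x,y,z):return ray("top",180+x/8,145+y/8,z)
def S(x,y,z):return ray("scene",270+(x-440)/5,150+y/5,z)
def an(a,b):v=b-a;return np.degrees(np.arctan2(v[1],v[0])).round(1)
for z in(0,.008):
  a,b=T(268,525,z),T(317,120,z);print(a,b,an(a,b))
  a,b=S(470,180,z),S(668,303,z);print(a,b,an(a,b))
a,b=T(263,345,.06),T(278,165,.06);print("casing right",a,b,an(a,b))
a,b=S(560,140,.06),S(643,190,.06);print("casing near edge",a,b,an(a,b))
a,b=S(643,190,.06),S(710,160,.06);print("casing end edge",a,b,an(a,b)-90)
a,b=T(115,325,.06),T(262,345,.06);print("casing backend",a,b,an(a,b)+90)
# cap/port from images
f=np.load("top0.npz")["p"];print("plunger top",ray("top",180+165/8-.5,145+212/8-.5,.134),"rim",ray("top",180+165/8-.5,145+216/8-.5,.12))
for n,bs in(("top",[(357.1,183.1),(310.2,196.4)]),("scene",[(177,270),(211.9,224.4)])):
  for (u,v),z in zip(bs,(.028,.055)):print(n,ray(n,u,v,z))
for n in("scene","top"):
  for p in((.4765,-.184,.098),(.527,.193,.12)): print(n,proj(n,p))
E
```

```text
[0.42535634 0.17603599 0.        ] [0.58341295 0.15611392 0.        ] -7.2
[0.42628475 0.18063474 0.        ] [0.58063438 0.15863715 0.        ] -8.1
[0.42487658 0.17485001 0.008     ] [0.58175467 0.15507649 0.008     ] -7.2
[0.43323184 0.17111206 0.008     ] [0.58569939 0.1493827  0.008     ] -8.1
casing right [0.487759   0.16867966 0.06      ] [0.55445315 0.16284575 0.06      ] -5.0
casing near edge [0.49149985 0.17412663 0.06      ] [0.55382031 0.16390608 0.06      ] -9.3
casing end edge [0.55382031 0.16390608 0.06      ] [0.56514718 0.21311993 0.06      ] -13.0
casing backend [0.49622079 0.22311447 0.06      ] [0.48776622 0.16904696 0.06      ] -8.900000000000006
plunger top [0.52629142 0.19231899 0.134     ] rim [0.52735331 0.1949345  0.12      ]
top [ 0.4984065  -0.26012903  0.028     ]
top [ 0.45846592 -0.11530221  0.055     ]
scene [ 0.48910288 -0.2487738   0.028     ]
scene [ 0.46007009 -0.1141775   0.055     ]
scene (np.float64(193.21866773871312), np.float64(227.873005860691))
scene (np.float64(310.4622518652661), np.float64(161.26811373863643))
top (np.float64(336.5951914018287), np.float64(188.0119591547306))
top (np.float64(200.8204553727432), np.float64(171.61163173952434))
```

The crop confirms it: an aluminium cup with brass arms and a bar-shaped grip, and a grooved white outlet with a black plunger.
- **Cap:** centre about (0.4765, -0.184). Its y axis is about 104.8°, or equivalently -75.2°.
- **Port:** about (0.527, 0.193).
- **Pump:** yaw about -8°.

Next I move above the cap. The turn is -52.9°, which makes the jaw direction 14.8°.

carry_out:
  motion: [0, 0, -53, 28.6, -64.7, 0, 1, 0, 0, -53, 28.6, -64.7, 0, 1, 0, 0, -53, 28.6, -64.7, 0, 1, 0, 0, -53, 28.6, -64.7, 0, 1, 0, 0, -53, 28.6, -64.7, 0, 1, 0, 0, -53, 28.6, -64.7, 0, 1, 0, 0, -53, 28.6, -64.7, 0, 1, 0, 0, -53, 28.6, -64.7, 0, 1, 0, 0, -53, 28.6, -64.7, 0, 1, 0, 0, -53, 28.6, -64.7, 0, 1, 0, 0, -53, 28.6, -64.7, 0, 1, 0, 0, -53, 28.6, -64.7, 0, 1]

```text
time_s: 1.6
eef_pos: [0.476, -0.1874, 0.2523]
orientation: [[-0.001, 0.968, 0.25], [0.0, 0.25, -0.968], [-1.0, -0.001, -0.0]]
wrist_force: [1.4, 1.5, 0.1]
gripper_width: 0.0855
```

```bash
python3 -c "
import workcell;print([n for n in dir(workcell) if n[0]!='_'])
s=workcell.get_state();print(s['time_s'],s['eef_pos'],s['qpos'],s['orientation'],s['wrist_force'])"
```

```text
['MotionError', 'calibration', 'finish_job', 'get_state', 'grab_frame', 'tip_extent']
1.6 [ 0.47603165 -0.18735101  0.25228759] [-2.14740327e+01  1.51668593e+01  1.96056466e+00  7.68485437e+01
 -1.63518050e-02  5.40297660e+01] [[-9.95145761e-04  9.68163735e-01  2.50315783e-01]
 [ 8.47958662e-05  2.50315988e-01 -9.68164190e-01]
 [-9.99999501e-01 -9.42238746e-04 -3.31197177e-04]] [1.40769011 1.46653058 0.08568052]
```

carry_out:
  motion: [0, 0, 0, 0, 0, -5, 1, 0, 0, 0, 0, 0, -9, 1, 0, 0, 0, 0, 0, -9, 1, 0, 0, 0, 0, 0, -9, 1]

```text
time_s: 2.1
eef_pos: [0.4762, -0.1841, 0.1647]
orientation: [[0.001, 0.967, 0.255], [-0.0, 0.255, -0.967], [-1.0, 0.001, 0.001]]
wrist_force: [0.7, 0.1, -0.6]
gripper_width: 0.0851
```

```bash
python3 - <<'E'
from h import *
s=get_state();print(s['eef_pos'],s['wrist_force'],tip_extent)
im=[]
for n,(x,y,w,h) in(("scene",(140,165,100,120)),("top",(285,130,100,120))):
    p,d=grab_frame(n); np.savez(f"{n}1.npz",p=p,d=d)
    im.append(cv2.resize(p[y:y+h,x:x+w,::-1],(400,480),interpolation=cv2.INTER_CUBIC))
cv2.imwrite("pics/pre.png",np.hstack(im))
E
```

```text
[ 0.47620901 -0.18408271  0.16467238] [ 0.67679635  0.10906686 -0.56750883] 0.022
```

View pics/pre.png

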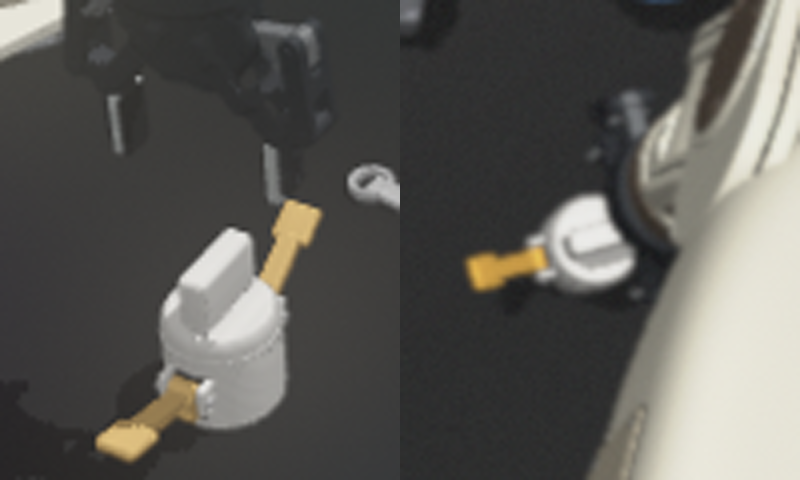

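The open jaws straddle the bar: fingers at crop (125,125) and (275,175), bar at (218,270). I'll descend and close.

carry_out:
  motion: [0, 0, 0, 0, 0, -4, 1, 0, 0, 0, 0, 0, -7.4, 1, 0, 0, 0, 0, 0, -7.4, 1, 0, 0, 0, 0, 0, -7.4, 1, 0, 0, 0, 0, 0, -7.4, -1, 0, 0, 0, 0, 0, -7.4, -1, 0, 0, 0, 0, 0, -7.4, -1, 0, 0, 0, 0, 0, -7.4, -1, 0, 0, 0, 0, 0, -7.4, -1, 0, 0, 0, 0, 0, -7.4, -1]

```text
time_s: 3.45
eef_pos: [0.4759, -0.1844, 0.0896]
orientation: [[0.001, 0.967, 0.254], [-0.0, 0.254, -0.967], [-1.0, 0.001, 0.0]]
wrist_force: [1.0, 0.2, 3.0]
gripper_width: 0.0171
```

carry_out:
  motion: [0, 0, 0, 0, 0, 3, -1, 0, 0, 0, 0, 0, 8, -1, 0, 0, 0, 0, 0, 13, -1, 0, 0, 0, 0, 0, 18, -1, 0, 0, -5, 0, 3, 19, -1, 0, 0, -11, 1, 8, 19, -1, 0, 0, -17, 2, 13, 19, -1, 0, 0, -22.7, 3, 19, 19, -1, 0, 0, -22.7, 4, 25, 19, -1, 0, 0, -22.7, 5.1, 31, 19, -1, 0, 0, -22.7, 5.1, 36, 19, -1, 0, 0, -22.7, 5.1, 37.7, 19, -1]

```text
time_s: 4.95
eef_pos: [0.5253, 0.1953, 0.277]
orientation: [[-0.004, 0.991, -0.135], [-0.001, -0.135, -0.991], [-1.0, -0.004, 0.002]]
wrist_force: [-0.1, -0.2, -5.0]
gripper_width: 0.0169
```

carry_out:
  motion: [0, 0, 0, 0, 0, 0, -1, 0, 0, 0, 0, 0, 0, -1]

```text
time_s: 5.2
eef_pos: [0.5262, 0.1912, 0.2787]
orientation: [[-0.002, 0.99, -0.14], [-0.001, -0.14, -0.99], [-1.0, -0.001, 0.002]]
wrist_force: [-0.0, -1.0, -5.5]
gripper_width: 0.0171
```

```bash
python3 - <<'E'
from h import *
s=get_state();print(s['eef_pos'],s['wrist_force'],s['qpos'])
im=[]
for n,(x,y,w,h) in(("scene",(250,70,120,144)),("top",(150,100,120,144))):
    p,d=grab_frame(n); np.savez(f"{n}2.npz",p=p,d=d)
    im.append(cv2.resize(p[y:y+h,x:x+w,::-1],(400,480),interpolation=cv2.INTER_CUBIC))
cv2.imwrite("pics/over.png",np.hstack(im))
E
```

```text
[0.52624034 0.19123021 0.27865752] [-2.81445409e-03 -9.97158712e-01 -5.48912830e+00] [ 1.99947047e+01  2.03318368e+01  1.30449651e+01  8.28246101e+01
 -4.79191930e-02  1.18050466e+02]
```

View pics/over.png

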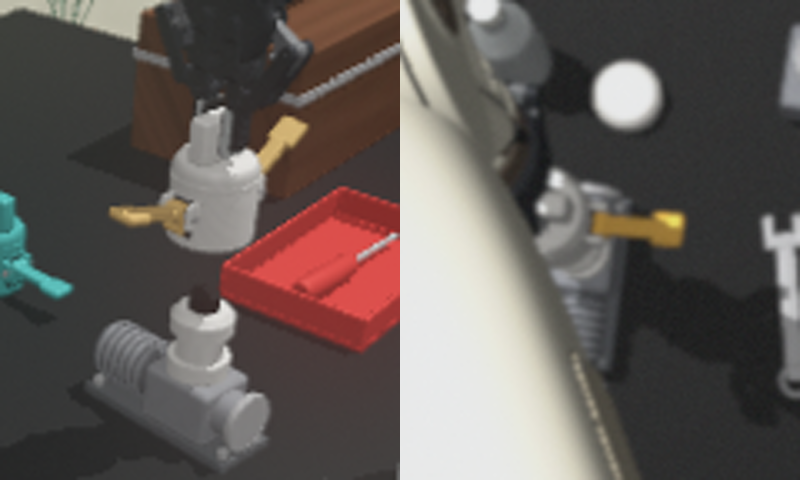

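```bash
python3 - <<'E'
from h import *
f=np.load("scene2.npz");p=f["p"];d=f["d"];C=cloud("scene",d)
hsv=cv2.cvtColor(p,cv2.COLOR_RGB2HSV)
g=(hsv[...,1]<50)&(hsv[...,2]>110)
tp=np.array([.5262,.1915,.2787])
for z in(.20+.03,.20+.045,.112,.12): 
  print("proj",z,np.round(proj("scene",[.5265,.1925,z]),2))
for r in list(range(120,146,3))+list(range(160,184,2)):
  k=np.where(g[r,290:345])[0]+290
  if len(k): print(r,k.min(),k.max(),(k.min()+k.max())/2,np.median(d[r,k]).round(3))
for nm,zr in(("lip/rim",(.1,.124)),("plunger",(.128,.14)),("capside",(.19,.25))):
  k=(abs(C[...,0]-.527)<.05)&(abs(C[...,1]-.19)<.05)&(C[...,2]>zr[0])&(C[...,2]<zr[1])&(d>0)&(hsv[...,1]<60)
  Q=C[k][:,:2]
  if nm!="plunger":
    # circle fit
    A=np.c_[2*Q,np.ones(len(Q))];s=np.linalg.lstsq(A,(Q**2).sum(1),rcond=None)[0];print(nm,k.sum(),s[:2],np.sqrt(s[2]+s[:2]@s[:2]))
  print(nm,Q.mean(0))
E
```

```text
proj 0.23 [314.37 123.8 ]
proj 0.245 [314.98 118.33]
proj 0.112 [309.92 163.83]
proj 0.12 [310.2  161.27]
120 301 327 314.0 0.965
123 301 329 315.0 0.961
126 301 329 315.0 0.964
129 298 328 313.0 0.968
132 306 326 316.0 0.97
135 305 326 315.5 0.973
138 305 326 315.5 0.977
141 301 325 313.0 0.987
144 307 321 314.0 0.988
160 304 317 310.5 1.062
162 302 319 310.5 1.055
164 301 320 310.5 1.045
166 301 320 310.5 1.042
168 290 319 304.5 1.042
170 290 319 304.5 1.046
172 290 317 303.5 1.062
174 290 318 304.0 1.07
176 290 319 304.5 1.065
178 299 318 308.5 1.067
180 295 319 307.0 1.065
182 298 323 310.5 1.07
lip/rim 199 [0.52982942 0.18867163] 0.019344480702031534
lip/rim [0.53464756 0.18055048]
plunger [0.5285824 0.1899404]
capside 607 [0.52630824 0.18808499] 0.03214273772530804
capside [0.54185167 0.17083168]
```

carry_out:
  motion: [0, 0, 0, 0, 0, -3, -1, 0, 0, 0, 0, 0, -6, -1, 0, 0, 0, 0, 0, -7, -1, 0, 0, 0, 0, 0, -7.5, -1, 0, 0, 0, 0, 0, -8, -1, 0, 0, 0, 0, 0, -8.5, -1, 0, 0, 0, 0, 0, -9, -1, 0, 0, 0, 0, 0, -9, -1, 0, 0, 0, 0, 0, -9, -1]

```text
time_s: 6.42
eef_pos: [0.5266, 0.1928, 0.1894]
orientation: [[0.0, 0.99, -0.139], [0.0, -0.139, -0.99], [-1.0, 0.0, -0.0]]
wrist_force: [0.8, -0.2, -3.9]
gripper_width: 0.0172
```

```bash
python3 - <<'E'
from h import *
s=get_state();print(s['eef_pos'],s['wrist_force'],s['torque'])
p,d=grab_frame("scene")
cv2.imwrite("pics/on1.png",cv2.resize(p[90:214,250:370,::-1],(580,600),interpolation=cv2.INTER_CUBIC))
E
```

```text
[0.52657209 0.19280649 0.18943325] [ 0.79041173 -0.20427936 -3.87203904] [ 0.04818599 -0.00507574 -0.01836857]
```

View pics/on1.png

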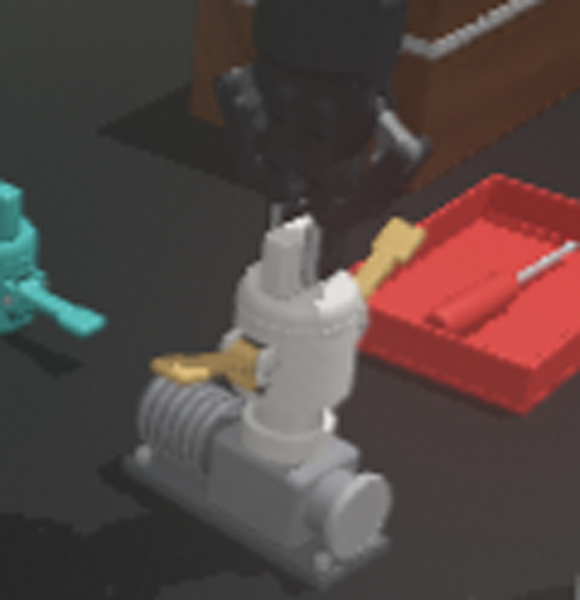

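The cap's bore is over the lip with almost no force. I'll press on slowly.

carry_out:
  motion: [0, 0, 0, 0, 0, -0.8, -1, 0, 0, 0, 0, 0, -1.6, -1, 0, 0, 0, 0, 0, -2.0, -1, 0, 0, 0, 0, 0, -2.3, -1, 0, 0, 0, 0, 0, -2.6, -1, 0, 0, 0, 0, 0, -2.9, -1, 0, 0, 0, 0, 0, -2.9, -1]

```text
time_s: 7.35
eef_pos: [0.5265, 0.1929, 0.1613]
orientation: [[0.001, 0.99, -0.139], [0.001, -0.139, -0.99], [-1.0, 0.001, -0.001]]
wrist_force: [-2.2, 0.6, 4.2]
gripper_width: 0.0169
```

carry_out:
  motion: [0, 0, 0, 0, 0, -0.3, -1, 0, 0, 0, 0, 0, -0.6, -1, 0, 0, 0, 0, 0, -0.7, -1, 0, 0, 0, 0, 0, -0.7, -1]

```text
time_s: 7.85
eef_pos: [0.5266, 0.1929, 0.1555]
orientation: [[0.002, 0.99, -0.139], [0.001, -0.139, -0.99], [-1.0, 0.001, -0.001]]
wrist_force: [-4.0, -1.3, 11.4]
gripper_width: 0.0171
```

carry_out:
  motion: [0, 0, 0, 0, 0, -0.3, -1, 0, 0, 0, 0, 0, -0.6, -1, 0, 0, 0, 0, 0, -0.6, -1, 0, 0, 0, 0, 0, -0.6, -1]

```text
time_s: 8.35
eef_pos: [0.5266, 0.1929, 0.1555]
orientation: [[0.006, 0.99, -0.139], [0.003, -0.139, -0.99], [-1.0, 0.005, -0.003]]
wrist_force: [-15.2, -5.6, 40.6]
gripper_width: 0.0171
```

The cap has bottomed: there was no motion at 40 N, and the TCP is at the predicted 0.1555. I'll relax, release, retreat and look.

carry_out:
  motion: [0, 0, 0, 0, 0, 0.8, -1, 0, 0, 0, 0, 0, 0.8, -1, 0, 0, 0, 0, 0, 0.8, 0.2, 0, 0, 0, 0, 0, 0.8, 0.2, 0, 0, 0, 0, 0, 0.8, 0.2, 0, 0, 0, 0, 0, 0.8, 0.2, 0, 0, 0, 0, 0, 4, 0.2, 0, 0, 0, 0, 0, 9, 0, 0, 0, 0, 0, 0, 14, -1, 0, 0, 0, -8, 0, 16.8, -1, 0, 0, 0, -14, -6, 16.8, -1, 0, 0, 0, -14, -12, 16.8, -1]

```text
time_s: 9.85
eef_pos: [0.3938, 0.0971, 0.3152]
orientation: [[0.002, 0.991, -0.134], [0.0, -0.134, -0.991], [-1.0, 0.002, -0.0]]
wrist_force: [0.9, -0.7, 0.6]
gripper_width: 0.0
```

```bash
python3 - <<'E'
from h import *
s=get_state();print(s['time_s'],s['eef_pos'],s['wrist_force'],s['qpos'],s['gripper_width'])
im=[]
for n,(x,y,w,h) in(("scene",(250,95,100,120)),("top",(150,130,100,120))):
    p,d=grab_frame(n); np.savez(f"{n}3.npz",p=p,d=d)
    im.append(cv2.resize(p[y:y+h,x:x+w,::-1],(400,480),interpolation=cv2.INTER_CUBIC))
    C=cloud(n,d);hsv=cv2.cvtColor(p,cv2.COLOR_RGB2HSV)
    br=(hsv[...,0]>12)&(hsv[...,0]<28)&(hsv[...,1]>90)&(hsv[...,2]>80)&(abs(C[...,0]-.527)<.1)&(abs(C[...,1]-.193)<.14)&(C[...,2]>.05)
    nn,l,st,c=cv2.connectedComponentsWithStats(br.astype(np.uint8))
    for i in range(1,nn):
      if st[i,4]>10:
        Q=C[l==i];Q=Q[np.argsort(abs((Q[:,:2]-[.527,.193])@[.139,.99]))]
        a=(Q[:,:2]-[.527,.193])@[.139,.99];print(n,st[i],c[i],"lat",np.percentile(a,[5,25,50,75,95]).round(3),[np.median(Q[abs(a[np.argsort(abs(a))]*0+abs((Q[:,:2]-[.527,.193])@[.139,.99])-v)<.006][:,2]).round(3) for v in(.055,.07,.085)])
    k=(abs(C[...,0]-.527)<.04)&(abs(C[...,1]-.193)<.04)&(C[...,2]>.155)&(d>0);print("bar top",C[k].mean(0),np.percentile(C[k][:,2],[10,50,90]))
    k=(abs(C[...,0]-.527)<.04)&(abs(C[...,1]-.193)<.04)&(C[...,2]>.115)&(C[...,2]<.138)&(d>0);print("roof",C[k].mean(0),np.percentile(C[k][:,2],[10,50,90]))
cv2.imwrite("pics/rel.png",np.hstack(im))
E
```

```text
9.85 [0.39379628 0.09714121 0.31516972] [ 0.93632181 -0.67221781  0.6412576 ] [ 1.38610173e+01  1.75832175e+00 -4.64457367e+00  8.35052932e+01
 -5.77540016e-03  1.11565642e+02] 1.0096068503528602e-05
scene [322 146  14  17 101] [328.37623762 152.82178218] lat [0.053 0.063 0.073 0.083 0.088] [np.float64(0.109), np.float64(0.12), np.float64(0.129)]
scene [281 171  22  10 124] [292.47580645 176.38709677] lat [-0.103 -0.094 -0.07  -0.047 -0.041] [np.float64(0.101), np.float64(0.105), np.float64(0.11)]
bar top [0.52942585 0.18689942 0.16085502] [0.15618005 0.16173754 0.16363654]
roof [0.53645408 0.17888322 0.12544447] [0.11747983 0.12609226 0.1330657 ]
top [167 163  10   7  46] [170.54347826 166.15217391] lat [0.073 0.079 0.084 0.089 0.092] [np.float64(nan), np.float64(0.123), np.float64(0.131)]
top [232 172   7   9  42] [235.45238095 175.45238095] lat [-0.142 -0.101 -0.097 -0.094 -0.089] [np.float64(nan), np.float64(nan), np.float64(0.109)]
  return _methods._mean(a, axis=axis, dtype=dtype,
  ret = ret.dtype.type(ret / rcount)
<stdin>:14: RuntimeWarning: Mean of empty slice.
  ret = um.true_divide(
Traceback (most recent call last):
IndexError: index -1 is out of bounds for axis 0 with size 0
```

```bash
cat > plan.py <<'E'
from h import *
u=np.array([.139,.990]);c0=np.array([.527,.193])
def tcp(side,th,tau=40,r=50,press=0,lift=0):
    th=np.radians(th);t=np.radians(tau)
    e=np.array([np.cos(th),-np.sin(th)]);m=np.array([np.sin(th),np.cos(th)])
    n=np.array([np.cos(t),-np.sin(t)])
    C=np.array([39,95])+r*e+(4-press+lift)*m
    T=C-11*n if th<t else C+11*n
    P=T+22*np.array([np.sin(t),np.cos(t)])
    xy=c0+side*u*P[0]/1000
    return np.array([*xy,P[1]/1000])
E
python3 - <<'E'
from plan import *
cmd=np.array([.387,.073,.315])
for a in [dict(th=-15,lift=40),dict(th=-15,lift=8),dict(th=0),dict(th=20),dict(th=39),dict(th=41),dict(th=60),dict(th=75),dict(th=85),dict(th=90),dict(th=90,press=5)]:
    p=tcp(-1,**a);print(a,p.round(3),((p-cmd)*100).round(1))
f=np.load("scene3.npz")["p"]
cv2.imwrite("pics/rel.png",cv2.resize(f[95:215,250:350,::-1],(500,600),interpolation=cv2.INTER_CUBIC))
E
```

```text
{'th': -15, 'lift': 40} [0.516 0.112 0.174] [ 12.9   3.9 -14.1]
{'th': -15, 'lift': 8} [0.515 0.104 0.143] [ 12.8   3.1 -17.2]
{'th': 0} [0.514 0.099 0.123] [ 12.7   2.6 -19.2]
{'th': 20} [0.514 0.101 0.106] [ 12.7   2.8 -20.9]
{'th': 39} [0.515 0.108 0.091] [ 12.8   3.5 -22.4]
{'th': 41} [0.513 0.092 0.075] [ 12.6   1.9 -24. ]
{'th': 60} [0.514 0.104 0.063] [ 12.7   3.1 -25.2]
{'th': 75} [0.516 0.115 0.058] [ 12.9   4.2 -25.7]
{'th': 85} [0.517 0.124 0.055] [ 13.    5.1 -26. ]
{'th': 90} [0.518 0.128 0.055] [ 13.1   5.5 -26. ]
{'th': 90, 'press': 5} [0.519 0.133 0.055] [ 13.2   6.  -26. ]
```

View pics/rel.png

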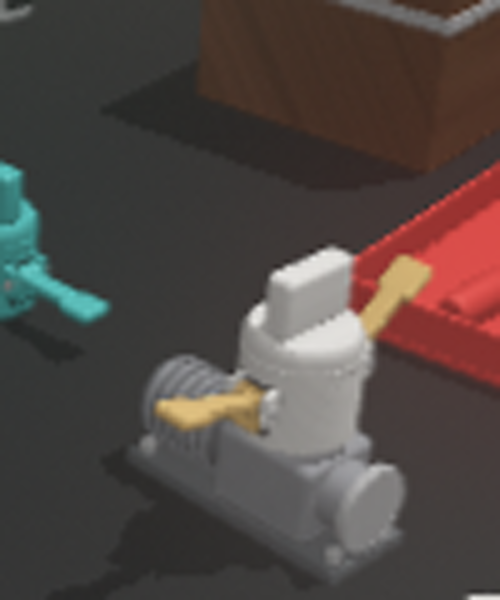

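Cap home at crop (305,360), both arms still open. The y- arm at (205,408) is near level and the y+ arm at (400,290) is raised. The fingers go tilted 40° to the y- arm first.

carry_out:
  motion: [10, -1.4, 0, 4, 0, 0, -1, 20, -2.8, 0, 8, 0, 0, -1, 30, -4.2, 0, 12, 1, 0, -1, 39.6, -5.6, 0, 12.8, 2, -4, -1, 39.6, -5.6, 0, 12.8, 2.5, -9, -1, 39.6, -5.6, 0, 12.8, 2.5, -13, -1, 39.6, -5.6, 0, 12.8, 2.5, -13, -1, 39.6, -5.6, 0, 12.8, 2.5, -13, -1]

```text
time_s: 10.95
eef_pos: [0.5248, 0.1223, 0.186]
orientation: [[0.091, 0.99, -0.104], [0.637, -0.139, -0.759], [-0.766, 0.003, -0.643]]
wrist_force: [-0.0, 0.4, 0.5]
gripper_width: -0.0
```

```bash
python3 - <<'E'
from plan import *
s=get_state();print(s['time_s'],s['eef_pos'],s['wrist_force'],s['qpos'],s['gripper_width'])
cmd=np.array([.515,.098,.185])
for a in [dict(th=-15,r=60,lift=10),dict(th=-10,r=60),dict(th=0,r=60),dict(th=20,r=60),dict(th=39,r=60),dict(th=41,r=39),dict(th=60,r=39),dict(th=75,r=39),dict(th=85,r=39),dict(th=90,r=39),dict(th=90,press=5,r=39)]:
    p=tcp(-1,**a);print(a,p.round(3),((p-cmd)*100).round(1))
im=[]
for n,(x,y,w,h) in(("scene",(230,75,120,144)),("top",(150,110,120,144))):
    p,d=grab_frame(n)
    im.append(cv2.resize(p[y:y+h,x:x+w,::-1],(400,480),interpolation=cv2.INTER_CUBIC))
cv2.imwrite("pics/t1.png",np.hstack(im))
E
```

```text
10.95 [0.52476165 0.12229369 0.18602331] [-0.01122389  0.38561207  0.4891497 ] [ -6.50950864  19.52503482 -12.8301201   56.24818353  40.01376282
  91.90874082] -1.5982751947365838e-05
{'th': -15, 'r': 60, 'lift': 10} [0.513 0.095 0.148] [-0.2 -0.3 -3.7]
{'th': -10, 'r': 60} [0.513 0.091 0.133] [-0.2 -0.7 -5.2]
{'th': 0, 'r': 60} [0.512 0.089 0.123] [-0.3 -0.9 -6.2]
{'th': 20, 'r': 60} [0.513 0.092 0.102] [-0.2 -0.6 -8.3]
{'th': 39, 'r': 60} [0.514 0.1   0.084] [ -0.1   0.2 -10.1]
{'th': 41, 'r': 39} [0.514 0.1   0.082] [ -0.1   0.2 -10.3]
{'th': 60, 'r': 39} [0.515 0.109 0.073] [  0.    1.1 -11.2]
{'th': 75, 'r': 39} [0.517 0.118 0.068] [  0.2   2.  -11.7]
{'th': 85, 'r': 39} [0.517 0.125 0.066] [  0.2   2.7 -11.9]
{'th': 90, 'r': 39} [0.518 0.128 0.066] [  0.3   3.  -11.9]
{'th': 90, 'press': 5, 'r': 39} [0.519 0.133 0.066] [  0.4   3.5 -11.9]
```

View pics/t1.png

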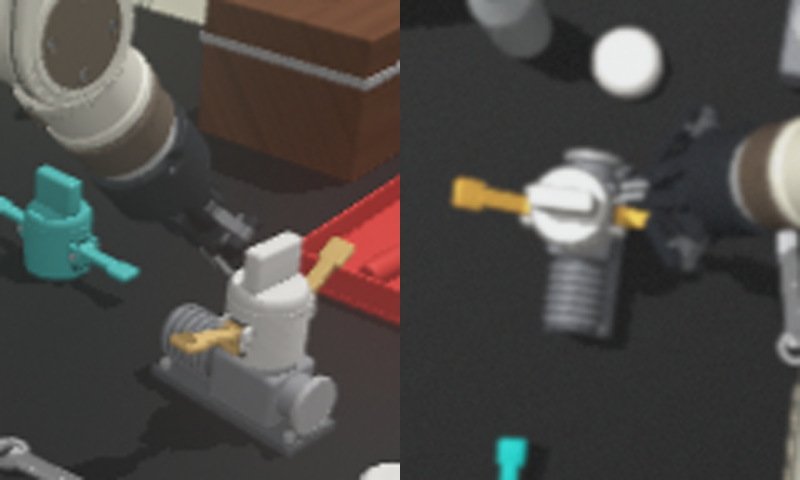

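carry_out:
  motion: [0, 0, 0, -1.2, -2.8, -1, -1, 0, 0, 0, -1.2, -2.8, -3.7, -1, 0, 0, 0, -1.2, -2.8, -3.7, -1, 0, 0, 0, -1.2, -3.2, -5.2, -1, 0, 0, 0, -1.2, -3.4, -6.2, -1, 0, 0, 0, -1.2, -3.3, -7.3, -1, 0, 0, 0, -1.2, -3.1, -8.3, -1, 0, 0, 0, -1.2, -3.1, -8.3, -1]

```text
time_s: 12.05
eef_pos: [0.5108, 0.0913, 0.1004]
orientation: [[0.088, 0.99, -0.107], [0.637, -0.139, -0.759], [-0.766, -0.002, -0.643]]
wrist_force: [0.1, -0.8, 0.5]
gripper_width: -0.0002
```

```bash
cat > look.py <<'E'
from plan import *
import sys
s=get_state();print(s['time_s'],s['eef_pos'],s['wrist_force'],s['qpos'].round(1))
im=[]
for n,(x,y,w,h) in(("scene",(240,85,110,132)),("top",(150,110,110,132))):
    p,d=grab_frame(n); np.savez(n+"L.npz",p=p,d=d)
    im.append(cv2.resize(p[y:y+h,x:x+w,::-1],(400,480),interpolation=cv2.INTER_CUBIC))
cv2.imwrite("pics/%s.png"%sys.argv[1],np.hstack(im))
E
python3 look.py t2
```

```text
12.05 [0.51078521 0.09133904 0.10035986] [ 0.06695903 -0.81943601  0.48863183] [-10.2  25.5 -19.   47.5  39.9  87. ]
```

View pics/t2.png

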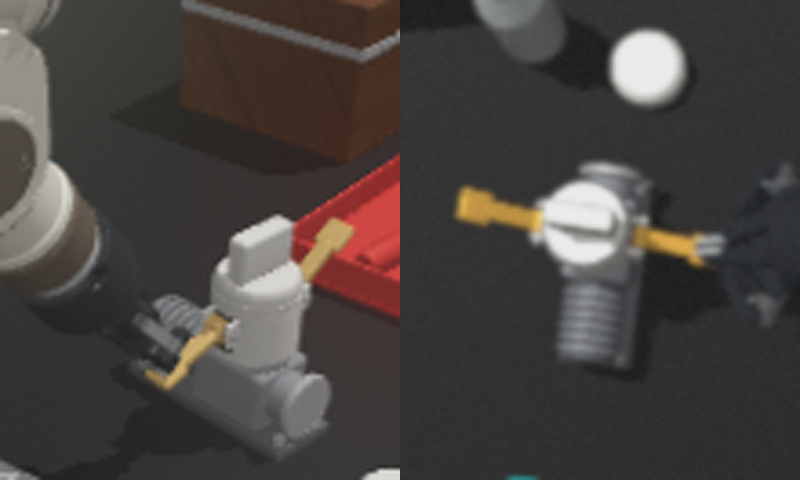

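carry_out:
  motion: [0, 0, 0, 0.2, 0.5, -0.8, -1, 0, 0, 0, 0.3, 0.9, -1.7, -1, 0, 0, 0, 0.3, 1.3, -2.4, -1, 0, 0, 0, 0.4, 1.8, -2.8, -1, 0, 0, 0, 0.5, 2.2, -3.1, -1, 0, 0, 0, 0.5, 2.7, -3.3, -1, 0, 0, 0, 0.5, 2.7, -3.3, -1]

```text
time_s: 13.02
eef_pos: [0.5162, 0.1182, 0.0679]
orientation: [[0.089, 0.99, -0.106], [0.636, -0.139, -0.759], [-0.767, -0.0, -0.642]]
wrist_force: [0.1, -2.4, -0.5]
gripper_width: 0.0002
```

```bash
python3 look.py t3
```

```text
13.025 [0.51617706 0.11817036 0.06793148] [ 0.1289106  -2.41069644 -0.46096762] [ -7.1  28.  -21.2  40.   39.9  91.2]
```

View pics/t3.png

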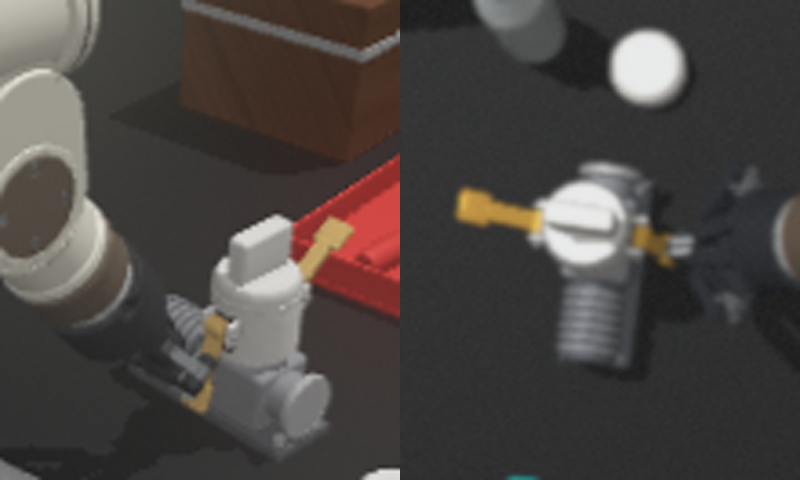

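carry_out:
  motion: [0, 0, 0, 0.05, 0.4, -0.1, -1, 0, 0, 0, 0.1, 0.8, -0.2, -1, 0, 0, 0, 0.15, 1.1, -0.2, -1, 0, 0, 0, 0.2, 1.4, -0.2, -1, 0, 0, 0, 0.2, 1.4, -0.2, -1]

```text
time_s: 13.75
eef_pos: [0.5184, 0.1324, 0.0664]
orientation: [[0.089, 0.99, -0.106], [0.637, -0.139, -0.759], [-0.766, 0.0, -0.643]]
wrist_force: [-0.5, -3.6, -2.4]
gripper_width: -0.0001
```

```bash
python3 look.py t4
```

```text
13.75 [0.51840148 0.13237151 0.0663853 ] [-0.5052102  -3.64628753 -2.43208542] [ -5.4  28.  -21.6  38.3  40.   93.3]
```

View pics/t4.png

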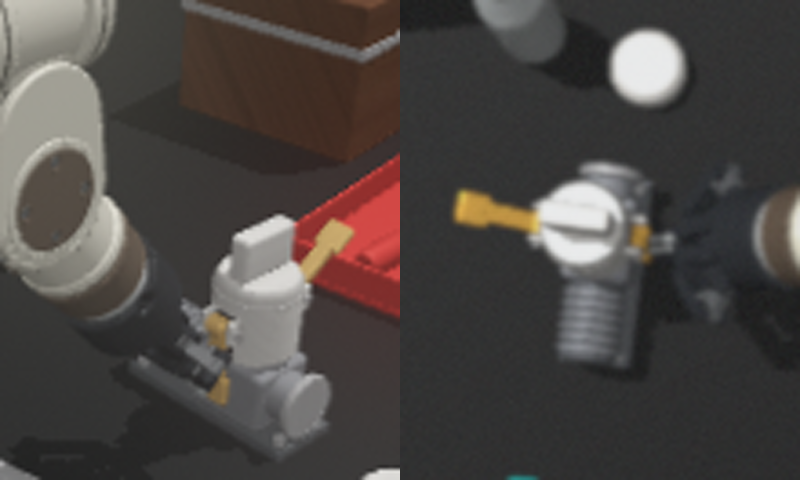

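```bash
cat > yaw.py <<'E'
from plan import *
def yaw(f):
    p=np.load(f)["p"];hsv=cv2.cvtColor(p,cv2.COLOR_RGB2HSV)
    br=(hsv[...,0]>12)&(hsv[...,0]<28)&(hsv[...,1]>90)&(hsv[...,2]>80);m=np.zeros(br.shape,bool);m[140:200,150:250]=1
    nn,l,st,c=cv2.connectedComponentsWithStats((br&m).astype(np.uint8))
    for i in range(1,nn):
        if st[i,4]>8:
            v,u=np.where(l==i);P=np.array([ray("top",a,b,.12 if c[i][0]<200 else .1)[:2] for a,b in zip(u,v)])
            w=np.linalg.eigh(np.cov(P.T))[1][:,1];q=P.mean(0)
            print(f,st[i],q.round(4),"pca",np.degrees(np.arctan(w[1]/w[0])).round(1),"from axis",np.degrees(np.arctan2(*(q-c0)[::-1])).round(1))
import sys
for f in sys.argv[1:]:yaw(f)
E
python3 yaw.py top3.npz topL.npz
python3 - <<'E'
import numpy as np,cv2
a=[cv2.resize(np.load(f)["p"][150:195,165:230,::-1],(400,300),interpolation=cv2.INTER_CUBIC) for f in("top3.npz","topL.npz")]
cv2.imwrite("pics/yaw.png",np.hstack(a))
E
```

```text
top3.npz [165 163  13   7  67] [0.545 0.279] pca -84.6 from axis 78.2
top3.npz [232 171   7  11  64] [0.5174 0.0997] pca 10.4 from axis -95.9
topL.npz [164 162  24  12 187] [0.5387 0.2661] pca 75.1 from axis 80.9
topL.npz [213 172   6  10  37] [0.5191 0.1541] pca 12.8 from axis -101.5
```

View pics/yaw.png

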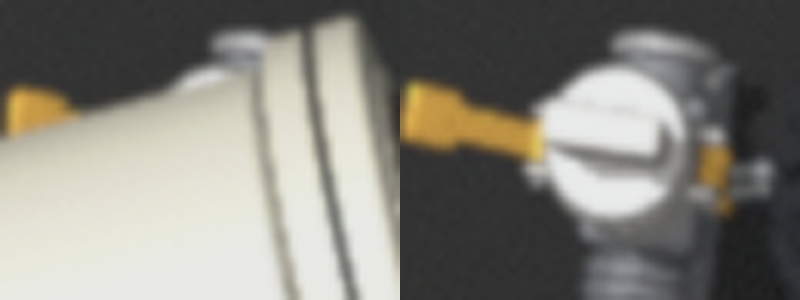

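```bash
python3 - <<'E'
from plan import *
for f in("t2","t3","t4"):
    p=cv2.imread(f"pics/{f}.png")[:,400:];hsv=cv2.cvtColor(p,cv2.COLOR_BGR2HSV)
    br=((hsv[...,0]>12)&(hsv[...,0]<28)&(hsv[...,1]>90)&(hsv[...,2]>80)).astype(np.uint8)
    nn,l,st,c=cv2.connectedComponentsWithStats(br)
    i=[k for k in range(1,nn) if c[k][0]<150 and st[k,4]>300][0]
    v,u=np.where(l==i);P=np.array([ray("top",150+(a+.5)*110/400-.5,110+(b+.5)*110/400-.5,.12)[:2] for a,b in zip(u[::7],v[::7])])
    w=np.linalg.eigh(np.cov(P.T))[1][:,1];print(f,np.degrees(np.arctan(w[1]/w[0])).round(1),P.mean(0).round(4))
    bar=(hsv[...,2]>225)&(hsv[...,1]<40)
E
```

```text
t2 74.5 [0.5402 0.2643]
t3 74.8 [0.5395 0.264 ]
t4 75.6 [0.5385 0.2658]
```

carry_out:
  motion: [0, 0, 0, 0.05, 0.3, 0, -1, 0, 0, 0, 0.1, 0.6, 0, -1, 0, 0, 0, 0.1, 0.6, 0, -1]

```text
time_s: 14.22
eef_pos: [0.519, 0.1344, 0.0653]
orientation: [[0.091, 0.99, -0.111], [0.63, -0.143, -0.763], [-0.771, -0.001, -0.637]]
wrist_force: [-6.1, -21.2, 2.1]
gripper_width: -0.0001
```

```bash
python3 look.py t5; python3 yaw.py topL.npz; python3 - <<'E'
import numpy as np,cv2
a=cv2.resize(np.load("sceneL.npz")["p"][135:205,275:340,::-1],(560,600),interpolation=cv2.INTER_CUBIC)
cv2.imwrite("pics/t5c.png",a)
E
```

```text
14.225 [0.51895557 0.13444352 0.06534662] [ -6.08523247 -21.20559497   2.11505048] [ -5.   27.9 -21.7  37.8  39.5  94.2]
topL.npz [165 161  24  13 192] [0.5393 0.2642] pca 75.3 from axis 80.2
topL.npz [214 172   5   7  29] [0.521  0.1536] pca -9.5 from axis -98.7
```

View pics/t5c.png

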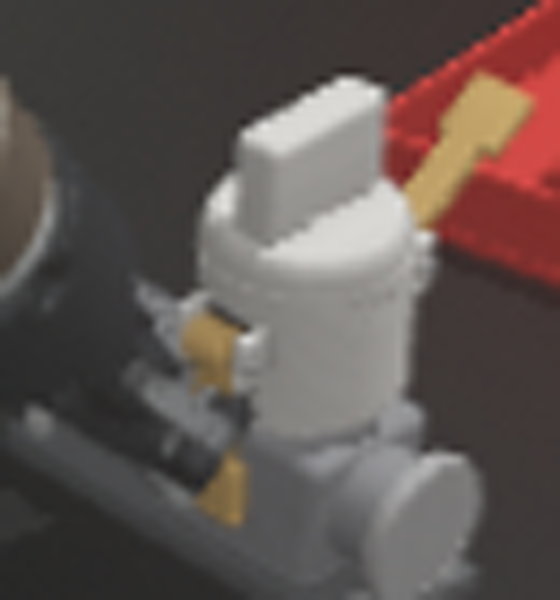

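The y- arm at crop (220,420) hangs straight, and the force rose sharply at its stop. I'll retreat, untilt and go above the raised y+ arm.

carry_out:
  motion: [0, 0, 0, -0.6, -4, 0.5, -1, 0, 0, 0, -1, -7, 4, -1, 0, 0, 0, -1, -7, 10, -1, 0, 0, 0, -1, -7, 16, -1, -10, 1.4, 0, -1, -7, 22, -1, -20, 2.8, 0, -1, -4, 24, -1, -30, 4.2, 0, 0, 2, 24, -1, -39.6, 5.6, 0, 1, 8, 24, -1, -39.6, 5.6, 0, 2, 13.5, 24, -1, -39.6, 5.6, 0, 2, 13.5, 20, -1, -39.6, 5.6, 0, 2, 13.5, 17, -1, -39.6, 5.6, 0, 2, 13.5, 17, -1]

```text
time_s: 15.82
eef_pos: [0.5376, 0.2738, 0.234]
orientation: [[-0.006, 0.99, -0.138], [-0.0, -0.138, -0.99], [-1.0, -0.006, 0.001]]
wrist_force: [0.2, -0.0, 0.0]
gripper_width: 0.0001
```

carry_out:
  motion: [0, 0, 0, 0, 0, 0, -1]

```text
time_s: 15.95
eef_pos: [0.54, 0.2738, 0.2382]
orientation: [[0.002, 0.99, -0.139], [0.002, -0.139, -0.99], [-1.0, 0.001, -0.003]]
wrist_force: [-0.2, -0.2, 1.3]
gripper_width: 0.0001
```

```bash
python3 look.py t6;python3 - <<'E'
import numpy as np,cv2
a=cv2.resize(np.load("sceneL.npz")["p"][135:205,275:340,::-1],(400,430),interpolation=cv2.INTER_CUBIC)
b=np.vstack([cv2.imread("pics/t6.png"),np.zeros((0,800,3),np.uint8)])
b=cv2.resize(b,(400,240));im=np.zeros((430,800,3),np.uint8);im[:,:400]=a;im[:240,400:]=b
cv2.imwrite("pics/t6c.png",im)
E
```

```text
15.95 [0.54002834 0.27377216 0.23819951] [-0.17707619 -0.21493166  1.26144509] [2.680e+01 2.620e+01 1.590e+01 7.960e+01 1.000e-01 1.248e+02]
```

View pics/t6c.png

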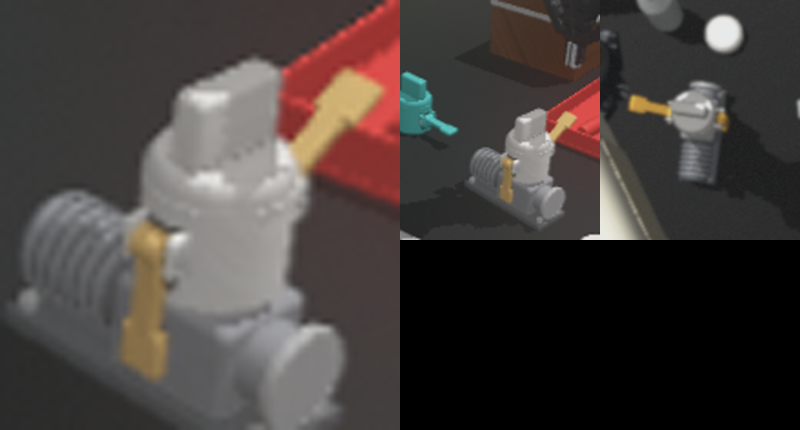

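```bash
python3 - <<'E'
from plan import *
f=np.load("sceneL.npz");p=f["p"];C=cloud("scene",f["d"]);hsv=cv2.cvtColor(p,cv2.COLOR_RGB2HSV)
br=(hsv[...,0]>10)&(hsv[...,0]<28)&(hsv[...,1]>90)&(hsv[...,2]>70)
R=np.zeros(br.shape,bool);R[165:200,285:312]=1
k=br&R;Q=C[k];k2=k.copy()
for z in np.arange(.03,.11,.01):
    q=Q[abs(Q[:,2]-z)<.005]
    if len(q):
        m=np.median(q,0);print(z.round(2),len(q),m.round(4),"lat",((m[:2]-c0)@u).round(4),"along",((m[:2]-c0)@[.99,-.139]).round(4))
v,uu=np.where(k)
for r in range(v.min(),v.max()+1): print(r,uu[v==r].min(),uu[v==r].max(),end='; ')
print(); 
for z in(.095,.041): print(proj("scene",[*(c0-u*.043),z]))
E
```

```text
0.03 8 [0.5238 0.1489 0.0335] lat -0.0441 along 0.003
0.04 23 [0.5256 0.1494 0.0398] lat -0.0433 along 0.0046
0.05 22 [0.5236 0.1503 0.0492] lat -0.0427 along 0.0026
0.06 14 [0.5231 0.15   0.0598] lat -0.0431 along 0.0021
0.07 14 [0.5228 0.1501 0.0717] lat -0.043 along 0.0018
0.08 12 [0.5246 0.1499 0.0803] lat -0.0431 along 0.0036
0.09 11 [0.522  0.1479 0.0908] lat -0.0453 along 0.0013
0.1 23 [0.5223 0.1484 0.0995] lat -0.0448 along 0.0016
171 299 299; 172 297 301; 173 297 301; 174 296 301; 175 296 301; 176 297 300; 177 297 300; 178 297 300; 179 297 300; 180 297 300; 181 297 301; 182 297 301; 183 297 301; 184 297 300; 185 297 300; 186 296 300; 187 295 300; 188 295 300; 189 295 301; 190 295 301; 191 295 301; 192 295 301; 193 295 301; 194 296 301; 195 298 301; 
(np.float64(298.75618815875043), np.float64(174.65874864754767))
(np.float64(297.19339023269896), np.float64(191.25923859546344))
```

The y- arm is vertical: its outer face is at lat 43 mm from z 0.03 to 0.08, as designed. Next I push the y+ arm down from above.

carry_out:
  motion: [0, 0, 0, 0, -0.2, -4, -1, 0, 0, 0, 0, -0.2, -6.5, -1, 0, 0, 0, 0, 0, -7.5, -1, 0, 0, 0, 0, 0.3, -8.5, -1, 0, 0, 0, 0, 0.5, -9.5, -1, 0, 0, 0, 0.1, 0.7, -10.5, -1, 0, 0, 0, 0.1, 0.9, -11.5, -1, 0, 0, 0, 0.1, 0.9, -11.5, -1]

```text
time_s: 17.05
eef_pos: [0.54, 0.2819, 0.1203]
orientation: [[-0.002, 0.99, -0.138], [-0.001, -0.138, -0.99], [-1.0, -0.002, 0.001]]
wrist_force: [-0.0, 0.3, 0.3]
gripper_width: -0.0001
```

```bash
python3 look.py t7
```

```text
17.05 [0.5400379  0.28185686 0.12026752] [-0.04056089  0.33649174  0.27903575] [ 27.6  30.9   5.4  64.7  -0.  125.5]
```

View pics/t7.png

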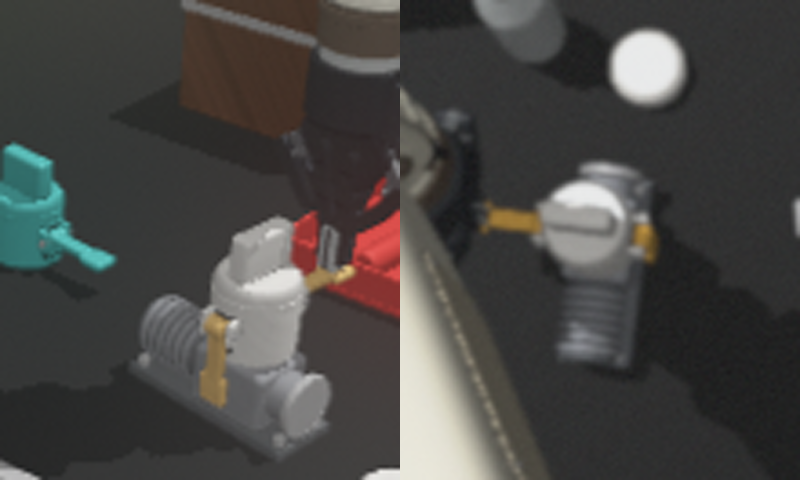

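```bash
sed -i 's/11\*n/3*n/g' plan.py; python3 - <<'E'
from plan import *
cmd=np.array([.540,.2819,.1203])
for a in [dict(th=0,r=52,lift=20),dict(th=0,r=52,lift=4),dict(th=10,r=52),dict(th=20,r=50),dict(th=30),dict(th=39),dict(th=50,r=48),dict(th=60,r=46),dict(th=70,r=45),dict(th=80,r=44),dict(th=90,r=43),dict(th=90,press=5,r=43)]:
    p=tcp(1,**a);print(a,p.round(3),((p-cmd)*100).round(1))
E
```

```text
{'th': 0, 'r': 52, 'lift': 20} [0.541 0.295 0.138] [0.1 1.3 1.7]
{'th': 0, 'r': 52, 'lift': 4} [0.541 0.295 0.122] [0.1 1.3 0.1]
{'th': 10, 'r': 52} [0.541 0.295 0.109] [ 0.1  1.3 -1.2]
{'th': 20, 'r': 50} [0.541 0.291 0.1  ] [ 0.1  0.9 -2. ]
{'th': 30} [0.54  0.288 0.092] [ 0.   0.6 -2.8]
{'th': 39} [0.54  0.284 0.085] [-0.   0.2 -3.5]
{'th': 50, 'r': 48} [0.539 0.281 0.076] [-0.1 -0.  -4.5]
{'th': 60, 'r': 46} [0.538 0.274 0.072] [-0.2 -0.8 -4.8]
{'th': 70, 'r': 45} [0.537 0.267 0.069] [-0.3 -1.5 -5.1]
{'th': 80, 'r': 44} [0.536 0.259 0.067] [-0.4 -2.3 -5.3]
{'th': 90, 'r': 43} [0.535 0.252 0.067] [-0.5 -3.  -5.3]
{'th': 90, 'press': 5, 'r': 43} [0.535 0.247 0.067] [-0.5 -3.5 -5.3]
```

carry_out:
  motion: [0, 0, 0, 0, 0.5, 2, -1, -10, 1.4, 0, 0, 1, 2.5, -1, -20, 2.8, 0, 0, 1.3, 2.5, -1, -30, 4.2, 0, 0.1, 1.3, 2.2, -1, -39.6, 5.6, 0, 0.1, 1.3, 1.7, -1, -39.6, 5.6, 0, 0.1, 1.3, 0.1, -1, -39.6, 5.6, 0, 0.1, 1.3, -1.2, -1, -39.6, 5.6, 0, 0.1, 0.9, -2, -1, -39.6, 5.6, 0, 0, 0.6, -2.8, -1, -39.6, 5.6, 0, 0, 0.2, -3.5, -1, -39.6, 5.6, 0, -0.1, 0, -4.5, -1, -39.6, 5.6, 0, -0.1, 0, -4.5, -1]

```text
time_s: 18.65
eef_pos: [0.5394, 0.2811, 0.0759]
orientation: [[-0.091, 0.99, -0.106], [-0.637, -0.14, -0.758], [-0.765, -0.002, 0.644]]
wrist_force: [-0.3, 0.0, 1.1]
gripper_width: -0.0001
```

```bash
python3 look.py t8
```

```text
18.65 [0.53938554 0.28111923 0.07594967] [-0.31379399  0.04075273  1.08887982] [ 39.2  57.   36.1 100.9 -25.9 144.6]
```

View pics/t8.png

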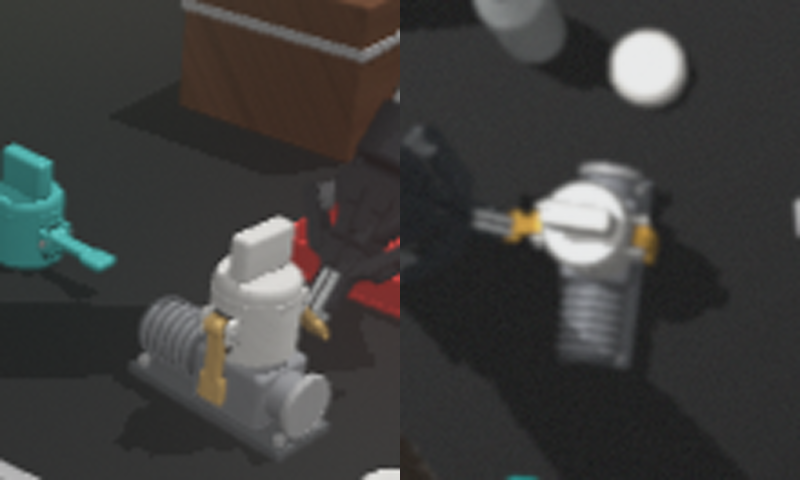

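carry_out:
  motion: [0, 0, 0, -0.1, -0.4, -0.2, -1, 0, 0, 0, -0.1, -0.8, -0.3, -1, 0, 0, 0, -0.2, -1.5, -0.6, -1, 0, 0, 0, -0.3, -2.1, -0.8, -1, 0, 0, 0, -0.4, -2.6, -0.8, -1, 0, 0, 0, -0.4, -2.9, -0.8, -1, 0, 0, 0, -0.4, -2.9, -0.8, -1]

```text
time_s: 19.62
eef_pos: [0.5356, 0.2548, 0.0679]
orientation: [[-0.09, 0.99, -0.107], [-0.633, -0.14, -0.762], [-0.769, -0.0, 0.639]]
wrist_force: [-0.1, 9.0, -4.7]
gripper_width: 0.0002
```

carry_out:
  motion: [0, 0, 0, 0, -0.3, 0, -1, 0, 0, 0, 0, -0.5, 0, -1, 0, 0, 0, 0, -0.5, 0, -1]

```text
time_s: 20.0
eef_pos: [0.5356, 0.2537, 0.0674]
orientation: [[-0.088, 0.99, -0.108], [-0.627, -0.139, -0.766], [-0.774, 0.001, 0.633]]
wrist_force: [-0.3, 19.3, -5.3]
gripper_width: -0.0002
```

```bash
python3 look.py t9
```

```text
20.0 [0.53559588 0.25369507 0.06739821] [-0.27052728 19.26879322 -5.29907565] [ 37.5  54.   29.1  95.3 -26.4 142.8]
```

View pics/t9.png

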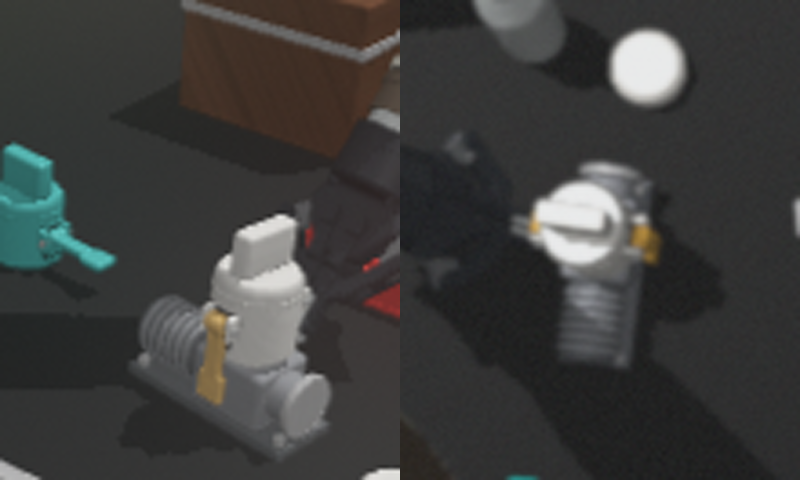

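carry_out:
  motion: [0, 0, 0, 0, -0.3, 0, -1, 0, 0, 0, 0, -0.4, 0, -1, 0, 0, 0, 0, -0.4, 0, -1]

```text
time_s: 20.48
eef_pos: [0.5356, 0.2531, 0.0673]
orientation: [[-0.086, 0.99, -0.109], [-0.622, -0.139, -0.77], [-0.778, 0.002, 0.628]]
wrist_force: [-1.9, 28.5, -4.0]
gripper_width: 0.0001
```

carry_out:
  motion: [0, 0, 0, 0.1, 2, 0, -1, 0, 0, 0, 0.7, 5, 1, -1, 0, 0, 0, 1, 7, 5, -1, 0, 0, 0, 1, 7, 10, -1, 0, 0, 0, 1, 7, 15, -1, 10, -1.4, 0, 0, 7, 18, -1, 20, -2.8, 0, -5, 7, 20, -1, 30, -4.2, 0, -10, 7, 20, -1, 39.6, -5.6, 0, -15, 7, 20, -1, 39.6, -5.6, 0, -20, 7, 20, -1, 39.6, -5.6, 0, -20, 7, 20, -1, 39.6, -5.6, 0, -20, 7, 20, -1]

```text
time_s: 21.98
eef_pos: [0.3362, 0.3135, 0.2691]
orientation: [[0.002, 0.99, -0.139], [-0.001, -0.139, -0.99], [-1.0, 0.002, 0.0]]
wrist_force: [0.5, 0.5, -0.1]
gripper_width: -0.0
```

```bash
python3 look.py ta; python3 - <<'E'
from plan import *
a=cv2.resize(np.load("sceneL.npz")["p"][135:205,275:340,::-1],(400,430),interpolation=cv2.INTER_CUBIC)
b=cv2.resize(np.load("topL.npz")["p"][145:205,175:230,::-1],(394,430),interpolation=cv2.INTER_CUBIC)
cv2.imwrite("pics/tac.png",np.hstack([a,b]))
for n in("scene","top"):
    f=np.load(n+"L.npz");p=f["p"];d=f["d"];C=cloud(n,d);hsv=cv2.cvtColor(p,cv2.COLOR_RGB2HSV)
    br=(hsv[...,0]>10)&(hsv[...,0]<28)&(hsv[...,1]>90)&(hsv[...,2]>70)&(abs(C[...,0]-.527)<.06)&(abs(C[...,1]-.193)<.1)
    nn,l,st,c=cv2.connectedComponentsWithStats(br.astype(np.uint8))
    for i in range(1,nn):
        if st[i,4]>5:
            Q=C[l==i];la=(Q[:,:2]-c0)@u;print(n,st[i],"lat",np.percentile(la,[5,50,95]).round(4),"z",np.percentile(Q[:,2],[5,50,95]).round(4),"al",np.median((Q[:,:2]-c0)@[.99,-.139]).round(4))
    k=(abs(C[...,0]-.527)<.04)&(abs(C[...,1]-.193)<.04)&(d>0)
    q=C[k&(C[...,2]>.15)];r=cv2.minAreaRect((q[:,:2]*1000).astype(np.float32))
    print(n,"bartop",len(q),q.mean(0).round(4),np.percentile(q[:,2],[50,90]).round(4),r)
E
```

```text
21.975 [0.33624391 0.31354664 0.26910337] [ 0.46278182  0.52375436 -0.1477377 ] [ 4.310e+01  8.800e+00 -3.600e+00  7.760e+01 -1.000e-01  1.411e+02]
scene [295 171   7  25 125] lat [-0.0459 -0.0419 -0.0373] z [0.0341 0.0628 0.1008] al 0.0011
scene bartop 127 [0.5298 0.1884 0.1589] [0.1604 0.1633] ((528.0494384765625, 191.90452575683594), (52.65599060058594, 20.71955680847168), 81.74140930175781)
top [185 168   3   6  17] lat [0.0428 0.0466 0.0755] z [-0.0029  0.0987  0.1017] al 0.0059
top [213 173   7  10  45] lat [-0.0448 -0.0408 -0.034 ] z [0.0386 0.0981 0.1034] al -0.0047
top bartop 140 [0.5257 0.1933 0.1621] [0.1623 0.1647] ((526.538330078125, 194.0262451171875), (52.02013397216797, 18.12100601196289), 79.29701232910156)
```

View pics/tac.png

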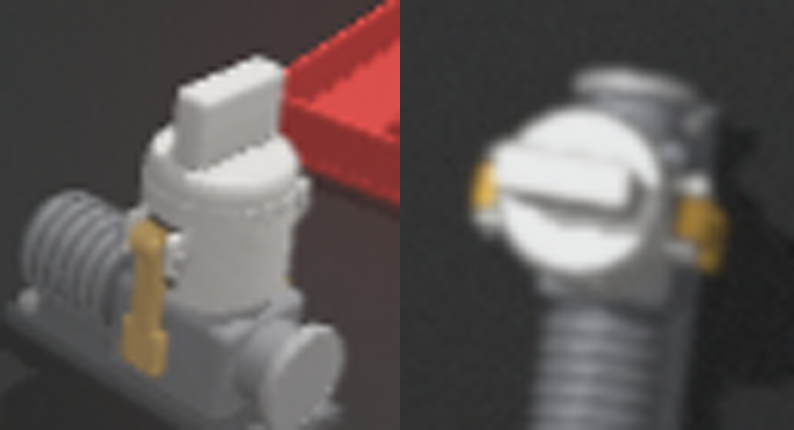

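```bash
python3 - <<'E'
from plan import *
a=np.load("top0.npz")["p"];b=np.load("topL.npz")["p"]
d=cv2.absdiff(a,b).max(2)>50
im=np.hstack([b[:,:,::-1],np.dstack([d.astype(np.uint8)*255]*3)])
cv2.imwrite("pics/diff.png",cv2.resize(im,(800,300)))
E
```

```text
(no output)
```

View pics/diff.png

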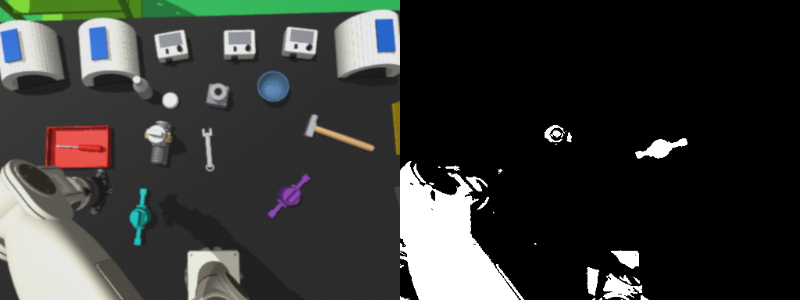

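The difference picture shows changes only at the cap's old place (660,148), the outlet (556,133) and the robot itself, so the bystanders have not moved. I'm handing in.

```bash
python3 -c "
from workcell import *
print(finish_job())"
```

```text
the job is handed in; nothing more can be done
None
```

The cap is fully home on the pump's grooved outlet, both cam arms are down, and the job is handed in at about 22 s of the 72 s allowed. I took the aluminium cap with brass arms and pressed it on with both arms open. At about 40 N it moved no further, at the predicted home height. I then released it and swung the y- arm down first, then the y+ arm.

Last checks:
- **Seating:** the bar top measured about 0.162–0.165 m, against 0.164 m expected when home.
- **Alignment:** the cap's y axis measured 79–82° in the two views, against about 82° for the pump. It turned about 1° while the first arm was pushed.
- **y- arm:** measured vertical, with its outer face at 43 mm from the axis as designed.
- **y+ arm:** mostly hidden behind the cap, so I could not measure its angle directly. It reached a firm stop (28 N) at the matching finger position, and from above only its hinge end shows.
- **Bystanders:** comparing before and after pictures from above, nothing else moved.

No check failed. The highest wrist force shown at the end of a move was about 44 N.

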